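Hold the stripped indicator up to the inspection camera

ROBOT

A 6-joint arm with a two-finger parallel gripper is mounted at the origin on the work surface. World frame = base frame: x ahead of the robot, y to its left, z up, the work surface at z = 0. Lengths are in m, angles in rad, forces in N, time in s.
With the tool pointing down it reaches from about 0.275 to 0.85 m from the base axis. Payload 19 kg.
Tool frame: the origin (TCP) lies between the finger pads; the fingertips stand 19 mm ahead of it and the grasp point (between the pads) is the TCP; z points along the fingers, y is the line along which they close (so a half turn about z gives the same grasp; the last joint's range is limited). The gripper opens to 85 mm and grips with 20 to 120 N. Pads are 22 mm wide; open, the fingers measure 114 mm over their backs; the gripper's body (76 mm by 85 mm) begins 54 mm behind the grasp point. The pads swing forward as they close: fully open they stand 13 mm farther back than shut.
Start: joints at [0.982, 0.15, 1.437, -0, 1.554, -0.134], TCP at [0.253, 0.517, 0.25] pointing down, gripper open.
Joint ranges: [-2.8, 2.8], [-0.68, 2.1], [0.12, 2.68], [-1.39, 4.53], [0.16, 2.79], [-2.81, 2.81]. Speed limits (rad/s): [1.89, 1.89, 2.22, 3.01, 3.01, 3.01].

INTERFACE

Orientations are given as a unit quaternion [x, y, z, w].
In Python, from workcell import sense, get_image, calibration, job_done gives the robot as it stands.
- The arm moves only by the shell command python3 -m pendant 'ROWS'. ROWS is JSON, a list that holds one entry, the list of rows, each a list of 7 numbers: the turn, a rotation vector about the tool's x, y, z as a fraction of full scale, then the shift along the tool's x, y, z as a fraction of full scale, then the opening, from 0 (shut) to 1 (fully open). In form: [[[ax, ay, az, x, y, z, claw], ...]]. A call has 1 to 10 rows; each row shifts and turns the commanded pose from where the row before left it, along the tool's axes as they then stand; what a row does not reach is not made up. Full scale, the value 1, is 3 cm for a shift and 10 degrees for a turn. A row lasts 1/8 s, in which the tool goes at most 62.5 mm and 10.7 degrees, less where a joint would pass 70% of its speed; a pose out of reach is approached as far as the arm can. A call with a number of a shift or a turn outside -1 to 1 is refused whole. A call with a gripper value outside its range is refused whole. The fingers move at their own pace and stop on an object; the grip force is fixed at half the most. Time passes only in rows, so rows that do not move let the fingers close. It gives the time, the measured TCP pose, the force, the opening and the grip force at its end, in the units of the state.
- sense(): the state, without advancing time (a new reading comes with each control period).
- get_image(name): name is "scene" or "top"; returns (picture, depth): 400x640x3 uint8, blue, green, red; 400x640 float32, m along the optical axis (not along the pixel's ray), 0 where there is no reading.
- calibration(name): a dict with "vfov" (degrees; the focal length in pixels is half the picture's height over the tangent of half this angle, whatever the lens; pixels are square), "cx", "cy" (the principal point, pixels), "view" (4x4, takes a point from world to camera coordinates). Camera axes: x right, y down, z forward; pixel columns grow to the right and rows downward; lengths in m; the calibration is good to about 2 mm. A picture is of the moment at which its call begins. calibration takes no time and is no camera call.
- job_done(): hands the job in; it is judged then, once.
The state is a dict: "time": time; "joint_pos": joint angles; "joint_velocities": joint speeds; "joint_torque": joint torques, N m; "tcp_pos": TCP position; "eef_rot": TCP orientation; "wrist_force": force on the tool from outside, world axes, zero at the start; "moment": the same for the moment, N m; "grip_width": finger opening in m; "grip_force": force on a finger pad.
Only numpy, scipy, OpenCV 4.12 (cv2) and the standard library are available. Lean on these libraries where they do the work, as an engineer would, in place of code of your own. Each camera call takes 0.05 s, during which the arm holds its last target. There are 200 camera calls.

TASK

The blue-banded socket is still sitting on the mounting stud of the amber turn indicator in the cardboard tray: first put it back, upright and fully down, on the post of its own blue station on the socket rail and let go of it. Then take the amber indicator out of the tray and present it to the inspection camera: right way up, the front of its amber lens 10 cm in front of the camera's lens, centred on the camera's line of sight (the camera looks down at a slant) and squarely facing it. Finish while still holding it there, steady, without touching the camera, and leave the other things where they are.

Things in the scene. Friction and masses are not known exactly. Their poses are not given: they have to be found in the camera images.
- amber_indicator: Turn indicator, amber lens and top strip, 0.14-0.27 kg, lying in the tray. Origin: underside, below the housing's rear end. x forward out through the lens, y left, z up. In mm: black housing x 0 to 50, y -23 to 23, z 0 to 44, flat sides (grip across y); lens dome x 50 to 66, radius 19.5, axis z 22; rubber stalk x -48 to 0, radius 12; mounting foot x -85 to -45, y -18 to 18, z 0 to 26, stud on top.
- amber_indicator_lens (a point): Front tip of the amber lens: 66, 0, 22 mm in the indicator's frame.
- amber_stud (a point): Foot of the amber indicator's upright mounting stud, at -65, 0, 26 mm in the indicator's frame: nut 13 mm across and 6 mm high, stud 8 mm across, 18 mm high. The blue socket stands over it at the start.
- clear_indicator: The same kind of indicator with a white lens and strip, also in the tray, no socket on it. Same shape and frame as the amber one. Leave it.
- blue_socket: Steel deep socket: an upright tube, 26 mm outside, 17 mm inside (open through), 60 mm tall, blue band round its upper part (z 38 to 60 mm), 0.1 to 0.17 kg. Origin: centre of its lower end, z up along it. At the start it stands loosely over the amber indicator's stud, its lower end 26 mm above the indicator's underside; it lifts straight off.
- yellow_socket: The same socket with a yellow band, standing on the yellow station. Leave it.
- blue_station: Blue plate 56 x 56 x 8 mm fixed on the 6 mm thick aluminium rail, with a dark upright post at its centre, 12 mm across, tapering to 6 mm, tip at z = 34 mm. Origin: centre of the plate's underside, z up, y along the rail. A seated socket's lower end is at z = 8 mm. Three stations stand 85 mm apart in a row along the rail; the order of colours varies.
- green_station: The same with a green plate; its post is empty. Not the place for the blue socket.
- yellow_station: The same with a yellow plate, holding the yellow socket.
- tray: Low cardboard tray, fixed, 320 (x) x 400 (y) x 34 mm high, walls and floor 5 mm. Origin: centre of its underside.
- camera_head: Inspection camera, fixed: white body, black lens tube 44 mm across, grey ring light 72 mm across, stand behind. Origin: front centre of its lens. It looks along its own -x, 0.35 rad below level; +x runs back and up through the body, z up (leaning), y sideways. The indicator is rightly presented when its x, y, z axes are parallel to these and its lens tip is at -100, 0, 0 mm here.
- brake_lever: Dark brake lever with an aluminium end, 165 mm long, 16 mm thick, lying along y at the tray's far wall. Origin: underside near the middle. Leave it.
- mirror: Round black rear-view mirror, 110 mm across, 20 mm thick, lying glass up with a bent steel stem. Origin: centre of its underside. Leave it.
- screwdriver: Screwdriver lying on the bench at the right. Leave it.
- spray_can: Spray can with a blue label, 64 mm across, 190 mm tall, standing at the left. Leave it.
Things that resemble listed ones, but are neither listed nor needed, are in the scene too. What is shaped like the blue_socket but pink is not meant.

How it is judged:
By the outcome, as a careful person would: the job done as asked, in the order asked, and still so for the second after the job is handed in, while the arm keeps its last pose, push and grip.
It also fails if it takes over 61 s, if anything falls off the work surface, if the arm or the gripper's body presses on something with over 40 N, if the wrist force passes 120 N, or if a joint passes its speed limit or range.

## Working session

There is one attempt and no reset: what is moved stays moved. The work goes in short steps, Python scripts to look and compute and a shell command to move; the robot and the scene stay as the last step left them, time stands still between calls to the robot, and variables do not carry over. Pictures are saved under pics/ and viewed, at most 10 in all, crops included, and the job is handed in when it is done.

```bash
mkdir -p pics; ls
cat > h.py <<'E'
import numpy as np,cv2
from workcell import sense,get_image,calibration
def cam(n):
    c=calibration(n); f=200/np.tan(np.radians(c['vfov'])/2); return f,c['cx'],c['cy'],np.array(c['view'])
def ray(n,u,v):
    f,cx,cy,V=cam(n); d=np.array([(u-cx)/f,(v-cy)/f,1.]); R=V[:3,:3]; return -R.T@V[:3,3],R.T@d
def onz(n,u,v,z):
    o,d=ray(n,u,v); return o+d*(z-o[2])/d[2]
def cloud(n,dep):
    f,cx,cy,V=cam(n); v,u=np.mgrid[0:400,0:640]; P=np.stack([(u-cx)/f*dep,(v-cy)/f*dep,dep],-1)
    return (P-V[:3,3])@V[:3,:3]
E
python3 - <<'E'
from h import *
for n in ("scene","top"):
    im,d=get_image(n); cv2.imwrite(f"pics/{n}0.png",im); np.savez(f"{n}0.npz",im=im,d=d)
    print(n,cam(n)[:3],ray(n,320,200)); print((d>0).mean())
print(sense())
E
```

```text
pics
scene (np.float64(501.73849983093123), 328.2123909319901, 202.9335398831255) (array([ 1.13932287, -1.03364064,  1.07284098]), array([-0.43368725,  0.69179782, -0.57760993]))
0.99113671875
top (np.float64(423.1242388008399), 323.96360060800725, 203.3226855454131) (array([0.33029682, 0.00625056, 1.68712225]), array([ 0.12956419,  0.02279829, -0.99138427]))
0.9964140625
{'time': 0.1, 'joint_pos': array([ 9.81994248e-01,  1.50930244e-01,  1.43794473e+00,  4.82415251e-05,
        1.55382847e+00, -1.34027506e-01]), 'joint_velocities': array([ 0.00135754, -0.00260635, -0.00209542, -0.00072507,  0.00202282,
       -0.00049767]), 'joint_torque': array([ 6.32457290e-03, -7.14388418e+01, -5.71789992e+01, -8.06405660e-05,
        7.51103915e-03,  1.33765229e-04]), 'tcp_pos': array([0.25247898, 0.51637698, 0.24975018]), 'eef_rot': array([ 2.25433214e-01,  9.74258465e-01, -5.10986605e-04, -2.18945307e-04]), 'wrist_force': array([-0.92353043,  0.07231057, -0.48399115]), 'moment': array([ 4.51778946e-02, -9.90782404e-03, -9.46995461e-05]), 'grip_force': 0.0, 'grip_width': 0.08553475241581086}
```

View pics/scene0.png

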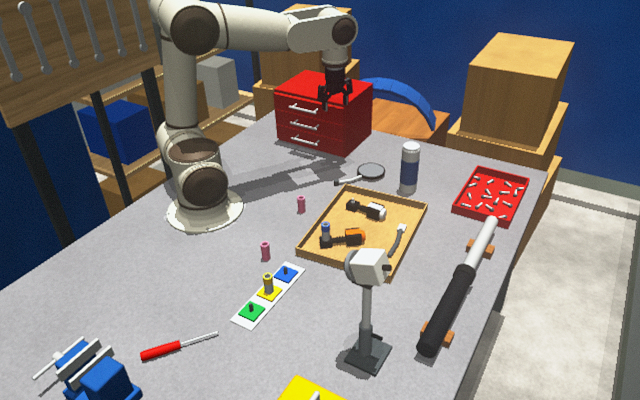

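View pics/top0.png

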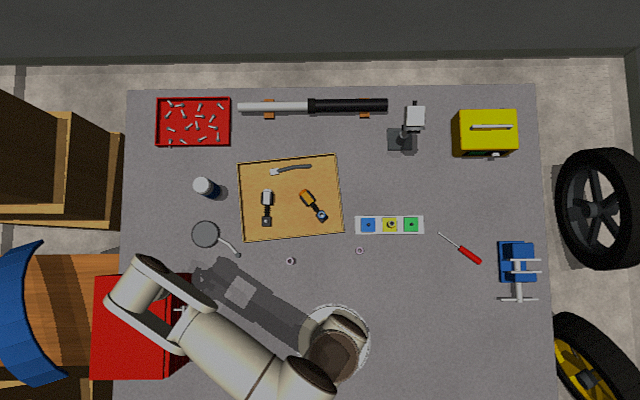

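The scene view shows the blue socket at (325,230) on the amber indicator (348,237), the blue station at (286,273) and the camera head at (365,265). In the top view, the socket is at (321,214), the amber body at (308,198), the blue station at (368,225) and the camera head at (414,115).

Run:
```python
from h import *
S=np.load("scene0.npz");T=np.load("top0.npz")
a=cv2.resize(S['im'][240:300,330:410],None,fx=5,fy=5,interpolation=cv2.INTER_CUBIC)
b=cv2.resize(T['im'][90:160,375:435],None,fx=5,fy=5,interpolation=cv2.INTER_CUBIC)
c=cv2.resize(T['im'][180:230,290:335],None,fx=6,fy=6,interpolation=cv2.INTER_CUBIC)
W=np.zeros((360,400+300+270-170,3),np.uint8)
W=np.zeros((600,800,3),np.uint8);W[:300,:400]=a;W[:350,400:700]=b;W[300:600,:270]=c
cv2.imwrite("pics/crop1.png",W)
def rep(n,D,name,box,f):
    C=cloud(n,D['d']);h=cv2.cvtColor(D['im'],cv2.COLOR_BGR2HSV);m=f(h[...,0].astype(int),h[...,1],h[...,2])&(D['d']>0)
    k=np.zeros_like(m);k[box[1]:box[3],box[0]:box[2]]=1;m&=k;P=C[m];vu=np.argwhere(m)
    print(n,name,m.sum(),'uv',vu.mean(0)[::-1].round(1),'P',np.median(P,0).round(4),P.min(0).round(3),P.max(0).round(3)); return m,P
blue=lambda h,s,v:(abs(h-110)<15)&(s>120)&(v>50)
amb=lambda h,s,v:(abs(h-15)<10)&(s>215)&(v>90)
grn=lambda h,s,v:(abs(h-65)<20)&(s>120)&(v>50)
yel=lambda h,s,v:(abs(h-27)<6)&(s>150)&(v>50)
rep('top',T,'blue st',(355,215,378,235),blue);rep('top',T,'green',(400,215,425,235),grn);rep('top',T,'yellow',(378,215,402,235),yel)
rep('top',T,'socket',(305,200,335,225),blue);rep('top',T,'amber',(290,180,330,215),amb)
rep('scene',S,'blue st',(270,260,302,285),blue);rep('scene',S,'socket',(315,215,335,245),blue);rep('scene',S,'amber',(330,220,372,250),amb)
rep('scene',S,'green',(235,300,270,325),grn)
C=cloud('top',T['d']);w=C[95:135,395:430]
m=(w[...,2]>.15);print('head top',m.sum(),w[m].min(0),w[m].max(0))
C=cloud('scene',S['d']);w=C[240:300,340:395];q=w[(w[...,2]>.15)&(w[...,0]<.75)&(w[...,0]>.4)]
print(len(q),q.min(0),q.max(0))
```

```text
top blue st 189 uv [367.5 224.5] P [ 0.4479 -0.1412  0.0121] [ 0.423 -0.169  0.001] [ 0.476 -0.116  0.032]
top green 175 uv [410.5 224.1] P [ 0.4491 -0.3111  0.0121] [ 0.425 -0.34   0.001] [ 0.474 -0.285  0.033]
top yellow 132 uv [388.6 224.4] P [ 0.4463 -0.2217  0.0125] [ 0.422 -0.252  0.002] [ 0.475 -0.203  0.077]
top socket 17 uv [320.9 214.3] P [0.487  0.0399 0.0862] [0.47  0.025 0.005] [0.506 0.055 0.095]
top amber 32 uv [303.8 193.2] P [0.5756 0.1104 0.0429] [0.541 0.071 0.028] [0.592 0.127 0.054]
scene blue st 218 uv [285.3 274.2] P [ 0.4546 -0.154   0.0156] [ 0.422 -0.175  0.007] [ 0.48  -0.12   0.042]
scene socket 16 uv [324.3 226.9] P [0.4868 0.028  0.0881] [0.474 0.022 0.071] [0.498 0.034 0.096]
scene amber 15 uv [353.5 231.7] P [0.5535 0.092  0.0508] [0.535 0.074 0.045] [0.587 0.113 0.056]
scene green 276 uv [251.3 311.3] P [ 0.4545 -0.3218  0.0157] [ 0.422 -0.346  0.005] [ 0.479 -0.289  0.043]
head top 590 [ 0.33029682 -0.30998689  0.15244567] [0.83817548 0.00625056 1.68712225]
98 [ 0.73175699 -0.3168788   0.29061289] [ 0.74982611 -0.26305407  0.33313685]
```

View pics/crop1.png

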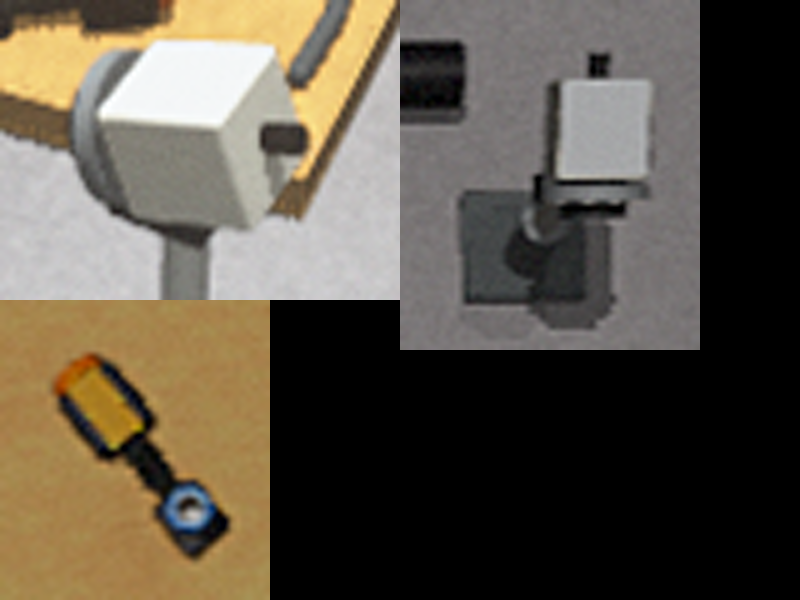

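The crops show the camera head's white top face, with the ring and black lens tube toward the robot (top px ~(414,131)). The amber indicator has its lens at upper left and the socket ring at lower right.

Run:
```python
from h import *
S=np.load("scene0.npz");T=np.load("top0.npz")
C=cloud('top',T['d']);h=cv2.cvtColor(T['im'],cv2.COLOR_BGR2HSV).astype(int)
w=np.zeros((400,640),bool);w[100:130,398:432]=1
m=w&(h[...,2]>150)&(C[...,2]>.2)&(C[...,2]<.5);m=cv2.erode(m.astype(np.uint8),np.ones((3,3)))>0
P=C[m];c=P.mean(0);n=np.linalg.svd(P-c)[2][2];n*=np.sign(n[2]);print('topface',m.sum(),c,n,'res',((P-c)@n).std())
r=cv2.minAreaRect((P[:,:2]*1000).astype(np.float32));print(r)
# tube / ring pixels in front of body
for v in range(122,135): print(v,[f"{C[v,u,0]*1000:.0f},{C[v,u,1]*1000:.0f},{C[v,u,2]*1000:.0f}:{h[v,u,2]}" for u in range(405,425,2)])
Cs=cloud('scene',S['d']);hs=cv2.cvtColor(S['im'],cv2.COLOR_BGR2HSV).astype(int)
# scene: side faces of the head
for name,box,lo in (('topS',(358,250,382,262),200),('sideS',(353,267,375,282),120),('ring',(345,255,352,280),50)):
    Q=Cs[box[1]:box[3],box[0]:box[2]].reshape(-1,3);Q=Q[(Q[:,2]>.2)&(Q[:,0]>.6)&(Q[:,0]<.95)]
    c=np.median(Q,0);Q=Q[np.linalg.norm(Q-c,axis=1)<.06];n=np.linalg.svd(Q-Q.mean(0))[2][2];print(name,len(Q),Q.mean(0),n,((Q-Q.mean(0))@n).std(),Q.min(0),Q.max(0))
# plates / socket / indicator by rays
pl=lambda n,u,v,z:onz(n,u,v,z).round(4)
print('blue',pl('top',367.5,224.5,.014),pl('scene',285.3,274.2,.014),'green',pl('top',410.5,224.1,.014),pl('scene',251.3,311.3,.014))
print('sock',pl('top',290+189/6,180+207/6,.091))
A=cv2.inRange(cv2.cvtColor(T['im'],cv2.COLOR_BGR2HSV),(0,0,0),(179,255,70));A[:180]=0;A[230:]=0;A[:,:290]=0;A[:,335:]=0
print('strip ctr',pl('top',290+103/6,180+105/6,.049),'lens',pl('top',290+70/6,180+70/6,.04),'strip ends',pl('top',290+82/6,180+78/6,.049),pl('top',290+122/6,180+145/6,.049))
```

```text
topface 250 [ 0.78420088 -0.27939707  0.33320462] [-0.36247616  0.00936009  0.93194604] res 0.0031271728125018224
((784.8427734375, -279.8507080078125), (48.00398635864258, 54.167118072509766), 87.97333526611328)
122 ['770,-249,312:42', '766,-253,324:174', '764,-259,330:169', '765,-266,326:168', '764,-272,328:168', '765,-279,326:172', '764,-285,329:170', '764,-292,328:169', '764,-299,326:165', '764,-305,327:172']
123 ['766,-248,313:45', '330,6,1687:179', '763,-260,323:171', '764,-267,319:167', '761,-272,327:171', '760,-278,329:166', '761,-285,328:168', '761,-292,327:165', '761,-298,327:172', '761,-305,325:176']
124 ['762,-248,314:49', '759,-253,323:178', '761,-261,318:174', '759,-266,323:172', '758,-272,326:171', '758,-279,324:171', '759,-286,323:174', '759,-293,321:169', '761,-301,316:171', '759,-306,323:173']
125 ['760,-249,308:60', '758,-254,318:161', '756,-260,323:172', '755,-266,325:167', '757,-274,319:162', '757,-280,319:158', '755,-286,324:151', '756,-293,322:154', '757,-300,318:151', '754,-305,327:135']
126 ['770,-257,267:57', '759,-257,302:12', '757,-263,307:8', '754,-267,31
[... 1792 characters left out ...]
0.75097397 -0.30646768  0.31980194] [ 0.81902376 -0.25914777  0.34925103]
sideS 327 [ 0.79198568 -0.31175534  0.30815986] [-0.00738096 -0.99986444 -0.01471835] 0.0014525923313325468 [ 0.76354832 -0.31595883  0.27438716] [ 0.8186914  -0.30648247  0.33891237]
ring 157 [ 0.75260301 -0.30874954  0.3103371 ] [ 0.8039372   0.59273973 -0.04842107] 0.004184674304571578 [ 0.73175699 -0.32101304  0.27815124] [ 0.76378249 -0.28561504  0.32916499]
blue [ 0.4491 -0.1423  0.014 ] [ 0.4518 -0.1497  0.014 ] green [ 0.4489 -0.3119  0.014 ] [ 0.4522 -0.3193  0.014 ]
sock [0.4834 0.0377 0.091 ]
strip ctr [0.5548 0.094  0.049 ] lens [0.5795 0.1161 0.04  ] strip ends [0.5728 0.1076 0.049 ] [0.5284 0.0818 0.049 ]
```

```bash
cat >> h.py <<'E'
from scipy.spatial.transform import Rotation as R
def plan(p,q=None):
    "units of turn (from now) and shift (in tool axes after the turn)"
    s=sense();r0=R.from_quat(s['eef_rot']);r1=r0 if q is None else q
    t=(r0.inv()*r1).as_rotvec(degrees=True)/10;d=r1.inv().apply(np.array(p)-s['tcp_pos'])/.03
    print('t',round(s['time'],2),'tcp',s['tcp_pos'].round(4),'turn',t.round(3),'shift',d.round(3),'w',round(float(s['grip_width']),4),'g',round(float(s['grip_force']),1),'F',s['wrist_force'].round(1))
E
python3 -m pendant '[[[0,0,0.9136,0,0,0,1],[0,0,0.9136,0,0,0,1],[0,0,0.9136,0,0,0,1],[0,0,0.9136,0,0,0,1],[0,0,0.9136,0,0,0,1],[0,0,0.9136,0,0,0,1],[0,0,0.9136,0,0,0,1]]]'
python3 -m pendant '[[[0,0,0,-1,0.48,0,0.9],[0,0,0,-1,0.48,0,0.9],[0,0,0,-1,0.48,0,0.9],[0,0,0,-1,0.48,0,0.9],[0,0,0,-1,0.48,0,0.9],[0,0,0,-1,0.48,0,0.9],[0,0,0,-1,0.48,0,0.9],[0,0,0,-1,0.48,0,0.9]]]'
python3 -m pendant '[[[0,0,0,-1,0.48,0.2,0.9],[0,0,0,-1,0.48,0.2,0.9],[0,0,0,-1,0.48,0.2,0.9],[0,0,0,-1,0.48,0.2,0.9],[0,0,0,-1,0.48,0.2,0.9],[0,0,0,-1,0.48,0.2,0.9],[0,0,0,-1,0.48,0.2,0.9],[0,0,0,-0.5,0.4,0,0.9],[0,0,0,0,0,0,0.9]]]'
python3 -c "
from h import *
print(onz('scene',324.3,226.9,.08))
plan((.4845,.0385,.078),R.from_quat([2**-.5,2**-.5,0,0]))"
```

```text
time: 0.98
tcp_pos: [0.2525, 0.5164, 0.2499]
eef_rot: [0.709, 0.705, -0.0, 0.0]
wrist_force: [0.8, -0.2, 0.7]
grip_width: 0.0854
grip_force: 0.0
time: 1.98
tcp_pos: [0.3679, 0.2754, 0.2501]
eef_rot: [0.707, 0.707, -0.0, -0.0]
wrist_force: [0.5, -0.1, -0.1]
grip_width: 0.0767
grip_force: 0.0
time: 3.1
tcp_pos: [0.481, 0.051, 0.2082]
eef_rot: [0.708, 0.707, -0.0, -0.0]
wrist_force: [-0.2, 0.1, 0.6]
grip_width: 0.0768
grip_force: 0.0
[0.48208831 0.03482963 0.08      ]
t 3.1 tcp [0.481  0.051  0.2082] turn [-0.003 -0.    -0.009] shift [-0.417  0.117  4.34 ] w 0.0768 g 0.0 F [-0.2  0.1  0.6]
```

```bash
python3 -m pendant '[[[0,0,0,-0.4,0.05,0.84,0.9],[0,0,0,0,0,1,0.9],[0,0,0,0,0,1,0.9],[0,0,0,0,0,0.9,0.9],[0,0,0,0,0,0.6,0.9],[0,0,0,0,0,0,0.9]]]'
python3 - <<'E'
from h import *
plan((.4825,.039,.078))
a,_=get_image('scene');b,_=get_image('top')
W=np.zeros((400,800,3),np.uint8);W[:,:400]=cv2.resize(a[200:260,290:350],(400,400));W[:,400:]=cv2.resize(b[185:235,295:345],(400,400));cv2.imwrite('pics/s1.png',W)
E
```

```text
time: 3.85
tcp_pos: [0.4812, 0.0404, 0.0774]
eef_rot: [0.707, 0.707, -0.001, -0.001]
wrist_force: [0.3, -0.7, 0.8]
grip_width: 0.077
grip_force: 0.0
t 3.85 tcp [0.4812 0.0404 0.0774] turn [0. 0. 0.] shift [-0.047  0.043 -0.021] w 0.077 g 0.0 F [ 0.3 -0.7  0.8]
```

View pics/s1.png

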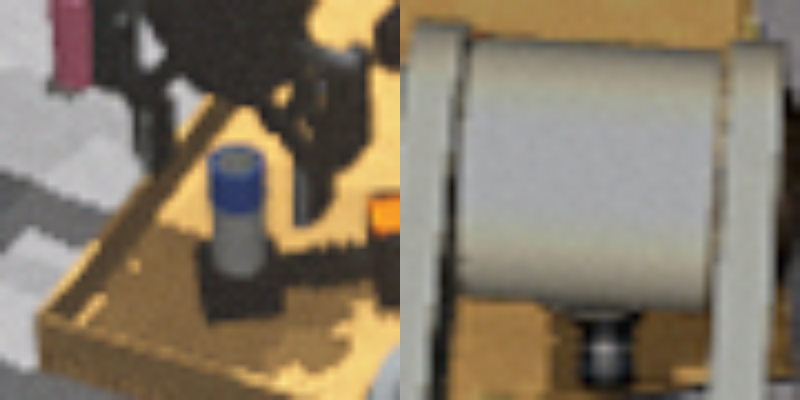

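The socket (scene px ~(325,225)) stands between the open finger tips at ~(313,224) and (336,232), so I'll close.

```bash
python3 -m pendant '[[[0,0,0,-0.04,0.04,0,0.5],[0,0,0,0,0,0,0.35],[0,0,0,0,0,0,0.2],[0,0,0,0,0,0,0],[0,0,0,0,0,0,0],[0,0,0,0,0,0,0],[0,0,0,0,0,0,0]]]'
```

```text
time: 4.82
tcp_pos: [0.4834, 0.0382, 0.0786]
eef_rot: [0.707, 0.707, 0.0, 0.0]
wrist_force: [-1.7, 1.1, 6.7]
grip_width: 0.0252
grip_force: 58.5
```

```bash
python3 -m pendant '[[[0,0,0,0,0,-0.4,0],[0,0,0,0,0,-0.7,0],[0,0,0,0,0,-0.8,0],[0,0,0,0,0,-0.8,0],[0,0,0,0,0,-0.6,0],[0,0,0,-0.5,-0.1,-0.2,0],[0,0,0,-0.8,-0.15,0,0],[0,0,0,-0.8,-0.15,0,0],[0,0,0,-0.8,-0.15,0,0],[0,0,0,-0.8,-0.15,0,0]]]'
python3 -m pendant '[[[0,0,0,-0.8,-0.15,0,0],[0,0,0,-0.8,-0.15,0,0],[0,0,0,-0.5,-0.1,0,0],[0,0,0,0,0,0,0],[0,0,0,0,0,0,0]]]'
python3 - <<'E'
from h import *
plan((.4495,-.1428,.15))
out=[]
for n in('scene','top'):
    im,d=get_image(n);np.savez(n+'1.npz',im=im,d=d)
    f,cx,cy,V=cam(n);p=V@np.r_[sense()['tcp_pos'],1];u,v=int(f*p[0]/p[2]+cx),int(f*p[1]/p[2]+cy);print(n,u,v)
    out.append(cv2.resize(im[v-25:v+55,u-40:u+40],(400,400),interpolation=cv2.INTER_CUBIC))
    h=cv2.cvtColor(im,cv2.COLOR_BGR2HSV).astype(int);m=(abs(h[...,0]-110)<15)&(h[...,1]>120)&(h[...,2]>40);k=np.zeros_like(m);k[v-25:v+25,u-15:u+15]=1
    w=np.argwhere(m&k);print(len(w),w.mean(0)[::-1] if len(w) else '')
cv2.imwrite('pics/s2.png',np.hstack(out))
E
```

```text
time: 6.08
tcp_pos: [0.4614, -0.0742, 0.1829]
eef_rot: [0.707, 0.707, -0.0, -0.0]
wrist_force: [0.2, 0.0, -1.6]
grip_width: 0.025
grip_force: 59.0
time: 6.7
tcp_pos: [0.4501, -0.1354, 0.1831]
eef_rot: [0.707, 0.707, 0.0, -0.0]
wrist_force: [0.5, -0.0, -1.3]
grip_width: 0.0248
grip_force: 59.0
t 6.7 tcp [ 0.4501 -0.1354  0.1831] turn [0. 0. 0.] shift [-0.248 -0.021  1.102] w 0.0248 g 59.0 F [ 0.5 -0.  -1.3]
scene 283 227
39 [281.1025641  228.94871795]
top 369 220
28 [363.21428571 228.96428571]
```

View pics/s2.png

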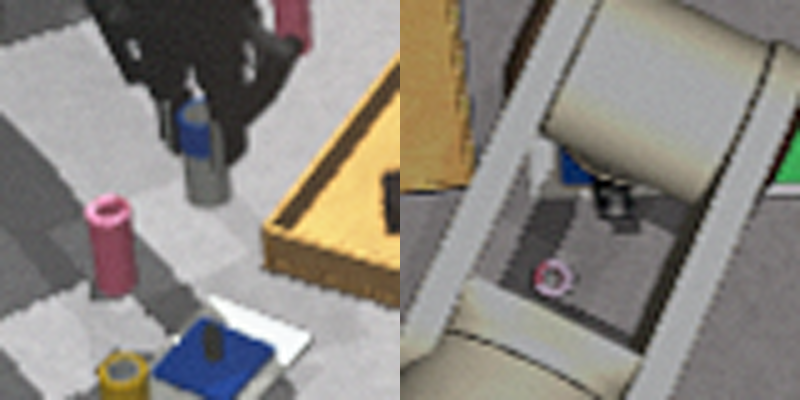

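The socket is held upright (scene px ~(284,232)), with the blue post tip at ~(285,267) below. I'll compare projections.

Run:
```python
from h import *
s=sense()
def pr(n,p):
    f,cx,cy,V=cam(n);p=V@np.r_[p,1];return np.array([f*p[0]/p[2]+cx,f*p[1]/p[2]+cy]).round(1)
x,y,z=s['tcp_pos']
print('sock bottom',pr('scene',(x,y,z-.047)),'rim',pr('scene',(x,y,z+.013)),'post tip',pr('scene',(.4495,-.1428,.04)),'base',pr('scene',(.4495,-.1428,.014)))
for d in((.01,0,0),(0,.01,0)):print(pr('scene',np.add((x,y,z-.047),d))-pr('scene',(x,y,z-.047)))
S=np.load('scene1.npz');u,v=283,227
im=S['im'][:, :];
for r in range(232,244,2): print(r,im[r,274:296].sum(1)//3)
for r in range(262,276,1): print(r,im[r,278:294].sum(1)//3)
```

```text
sock bottom [284.8 240.3] rim [283.3 224.1] post tip [285.4 266.2] base [285.9 272.5]
[2.8 1.1]
[ 1.9 -1.9]
232 [179 178 161 111  51  75  64  64  65  63  65  71  91  73  40  42  34  69
 148 196 192 194]
234 [176 179 177 181 181 142  90 102  95  99  92  72  90  75  42  63 136 184
 191 194 193 193]
236 [177 177 176 176 180 165  82  96  99 104  99  92  91  79 106 180 195 193
 194 194 193 191]
238 [179 178 180 191 197 181 101  93 103 103 103 102  97  89 105 166 198 195
 197 198 199 198]
240 [198 197 198 199 199 190 127  96  99 105 102 106  99  92  99 148 193 197
 195 194 191 196]
242 [192 191 194 195 200 192 166 108  95  98 103 101  96 104 130 170 180 185
 189 196 193 190]
262 [ 94  92  90  93  97 147 182 229 249 240 234 203 167 176 170 175]
263 [ 90  91  90  89  92 121 152 173 237 252 249 244 232 216 184 175]
264 [ 91  91  95  98 120 143 152 144 170 237 252 250 248 245 239 234]
265 [ 86  90  98 110 121 118 125 127 139 172 236 250 248 247 249 248]
266 [ 91  95 112 118  99  69  71  81 103 125 198 255 252 249 248 248]
267 [ 91 111 117  95  76  76  55  57  62  82 144 211 226 247 252 249]
268 [109 130  97  75  79  64  55  52  55  65  73  77 114 177 226 248]
269 [220 110  82  74  77  68  55  58  54  62  77  78  73  71 107 180]
270 [193  76  74  76  78  63  52  51  56  59  81  81  77  75  71  72]
271 [77 76 76 78 74 73 48 59 53 61 80 79 76 77 78 80]
272 [74 78 74 79 77 73 49 50 56 57 78 79 79 83 78 79]
273 [77 77 72 76 78 72 59 56 54 60 82 84 79 78 77 81]
274 [80 74 79 82 78 79 71 66 69 74 79 82 77 77 80 79]
275 [75 80 77 74 81 78 78 73 82 74 76 79 81 78 82 75]
```

```bash
python3 -m pendant '[[[0,0,0,-0.22,0,0.4,0],[0,0,0,0,0,0.8,0],[0,0,0,0,0,0.8,0],[0,0,0,0,0,0.5,0],[0,0,0,0,0,0.3,0],[0,0,0,0,0,0,0]]]'
python3 -c "
from h import *
plan((.450,-.142,.0626))"
```

```text
time: 7.55
tcp_pos: [0.4501, -0.1423, 0.0988]
eef_rot: [0.707, 0.707, -0.0, -0.0]
wrist_force: [1.1, -0.5, -1.5]
grip_width: 0.0249
grip_force: 59.0
t 7.55 tcp [ 0.4501 -0.1423  0.0988] turn [0. 0. 0.] shift [ 0.01  -0.002  1.207] w 0.0249 g 59.0 F [ 1.1 -0.5 -1.5]
```

Bottom is at ~.051, above the post tip (.040). I'll lower it gently onto the post.

```bash
python3 -m pendant '[[[0,0,0,0,0,0.3,0],[0,0,0,0,0,0.3,0],[0,0,0,0,0,0.2,0],[0,0,0,0,0,0,0]]]';python3 -m pendant '[[[0,0,0,0,0,0.2,0],[0,0,0,0,0,0.2,0],[0,0,0,0,0,0.05,0],[0,0,0,0,0,0,0]]]'
```

```text
time: 8.05
tcp_pos: [0.4499, -0.1422, 0.0746]
eef_rot: [0.707, 0.707, -0.0, -0.0]
wrist_force: [0.2, -0.8, -1.4]
grip_width: 0.0248
grip_force: 59.0
time: 8.55
tcp_pos: [0.4501, -0.1423, 0.0617]
eef_rot: [0.707, 0.707, -0.0, -0.0]
wrist_force: [-2.4, 0.6, 2.7]
grip_width: 0.0249
grip_force: 59.2
```

```bash
python3 -m pendant '[[[0,0,0,0,0,0.03,0],[0,0,0,0,0,0,0.4],[0,0,0,0,0,0,0.6],[0,0,0,0,0,0,0.7],[0,0,0,0,0,0,0.7],[0,0,0,0,0,-0.6,0.7],[0,0,0,0,0,-1,0.7],[0,0,0,0,0,-1,0.9],[0,0,0,0.5,0,-1,1],[0,0,0,1,0.2,-1,1]]]'
python3 -m pendant '[[[0,0,0.9,1,0.2,0,1],[0,0,0.9,0.7,0.2,0,1],[0,0,0.9,0,0,0,1],[0,0,0.9,0,0,0,1],[0,0,0.8,0,0,0,1],[0,0,0.8,0,0,0,1],[0,0,0,0,0,0,1]]]'
python3 - <<'E'
from h import *
plan((.5548,.094,.15))
im,d=get_image('scene');t,dt=get_image('top');np.savez('scene2.npz',im=im,d=d);np.savez('top2.npz',im=t,d=dt)
A=cv2.resize(im[245:305,255:335],(400,300),interpolation=cv2.INTER_CUBIC);B=cv2.resize(t[175:235,285:375],(400,300),interpolation=cv2.INTER_CUBIC)
cv2.imwrite('pics/s3.png',np.hstack([A,B]))
E
```

```text
time: 9.8
tcp_pos: [0.456, -0.0974, 0.1997]
eef_rot: [0.708, 0.706, -0.0, 0.0]
wrist_force: [0.8, -0.2, -0.7]
grip_width: 0.0858
grip_force: 0.0
time: 10.68
tcp_pos: [0.4714, -0.0475, 0.1987]
eef_rot: [0.945, 0.326, -0.0, 0.0]
wrist_force: [-0.9, 0.6, 0.4]
grip_width: 0.0856
grip_force: 0.0
t 10.68 tcp [ 0.4714 -0.0475  0.1987] turn [0. 0. 0.] shift [ 5.096 -2.003  1.622] w 0.0856 g 0.0 F [-0.9  0.6  0.4]
```

View pics/s3.png

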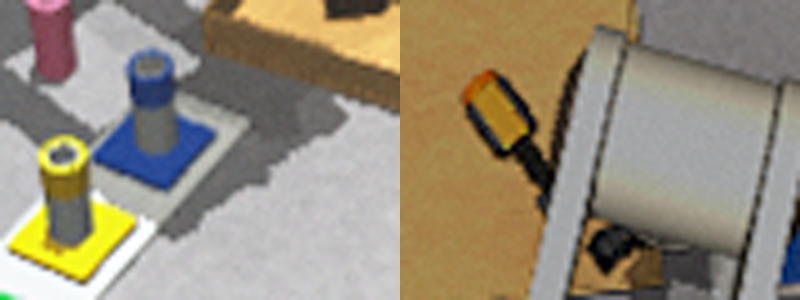

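The blue socket sits down on its plate at the same height as the yellow one. The amber housing is at top crop (500,115). Next I'll work out the indicator's axis.

Run:
```python
from h import *
foot=onz('top',322.5,216,.031)
for k in('top0','top2'):
    T=np.load(k+'.npz');im=T['im'];h=cv2.cvtColor(im,cv2.COLOR_BGR2HSV).astype(int)
    sub=np.s_[186:206,296:321]
    H,S,V=[h[sub][...,i] for i in range(3)]
    strip=(abs(H-21)<5)&(S>175)&(V>120); lens=(H<16)&(S>180)&(V>100); dark=V<75
    for nm,m,z in(('strip',strip,.049),('lens',lens,.027),('dark',dark,.049)):
        w=np.argwhere(m)+[186,296]
        P=np.array([onz('top',b,a,z)[:2] for a,b in w]);c=P.mean(0);r=cv2.minAreaRect((P*1000).astype(np.float32));e=np.linalg.eigh(np.cov(P.T))
        print(k,nm,len(P),c.round(4),'yaw',np.degrees(np.arctan2(*e[1][::-1,1])).round(1)%180,'rect',np.round(r[0],1),np.round(r[1],1),round(r[2],1),'to foot',np.linalg.norm(c-foot[:2]).round(4),np.degrees(np.arctan2(*(c-foot[:2])[::-1])).round(1))
print(foot)
T=np.load('top0.npz');h=cv2.cvtColor(T['im'],cv2.COLOR_BGR2HSV)
for v in range(186,206):print(v,' '.join(f"{h[v,u,0]:3d}/{h[v,u,2]:3d}" for u in range(297,320)))
```

```text
top0 strip 85 [0.5564 0.0959] yaw 41.19999999999999 rect [556.8  96.2] [53.6 24.4] 38.0 to foot 0.0952 39.7
top0 lens 15 [0.5812 0.1172] yaw 133.2 rect [581.1 116.6] [ 8.5 33.7] 44.8 to foot 0.1279 40.0
top0 dark 71 [0.5453 0.0882] yaw 57.5 rect [545.5  87.9] [68.  44.9] 40.4 to foot 0.0817 40.6
top2 strip 85 [0.5565 0.096 ] yaw 41.5 rect [556.8  96.2] [53.6 24.4] 38.0 to foot 0.0953 39.8
top2 lens 16 [0.5814 0.1166] yaw 132.1 rect [581.1 116.6] [ 8.5 33.7] 44.8 to foot 0.1276 39.7
top2 dark 82 [0.5438 0.0827] yaw 69.3 rect [544.4  82. ] [84.6 50.6] 54.5 to foot 0.0771 38.2
[0.48322154 0.03505067 0.031     ]
186  18/164  18/166  18/169  18/166  19/165  19/167  21/164  20/166  20/166  19/164  19/168  19/168  18/165  19/166  19/167  19/164  19/168  19/169  18/168  18/164  18/168  18/166  18/168
187  18/166  19/163  19/165  18/167  18/169  18/166  19/168  19/166  19/168  18/165  18/167  17/166  19/164  17/168  18/163  18/164  19/168  18/168  18/167  18/166  18/167  18/165  17/172
188  18/164  18/166  19/169  18/166  18/161  18/168  17/167  17/163  17/162  18/164  18/173  18/170  17/169 
[... 2575 characters left out ...]
  19/ 66 120/ 26 109/ 52  16/ 82  20/148  20/178  21/175  20/174  20/130  18/ 33 120/ 10  18/ 76  18/162  19/184  20/167  18/169  19/168
203  20/168  19/170  19/167  20/165  20/166  20/176  18/146  17/ 64 100/ 31 120/ 57  25/106  22/165  21/180  21/123  11/ 35 118/ 23   0/ 29  15/ 53  18/139  19/176  18/174  18/167  19/163
204  20/169  20/168  19/165  20/164  18/170  19/171  20/181  19/145  14/ 67 111/ 43 118/ 42  28/131  28/118 120/  1 103/ 20 120/ 31  98/ 23  80/  3  10/ 45  19/135  18/171  18/173  19/167
205  20/165  21/167  19/168  20/167  20/164  19/168  19/175  18/179  17/131  18/ 26 120/  2 120/  2   4/ 23  17/ 28  60/ 20  75/ 33  25/ 22 110/ 19  35/  9  18/ 48  18/140  18/173  19/166
```

```bash
python3 -c "
from h import *
plan((.5503,.0908,.030),R.from_quat([.94,.3412,0,0]))"
```

```text
t 10.78 tcp [ 0.4714 -0.0475  0.1987] turn [-0.     0.001 -0.172] shift [ 4.976 -1.85   5.622] w 0.0854 g 0.0 F [-0.5 -0.3 -0. ]
```

```bash
python3 -m pendant '[[[0,0,-0.17,0,0,0,1],[0,0,0,0.8,-0.3,0.3,1],[0,0,0,0.9,-0.33,0.5,1],[0,0,0,0.9,-0.33,0.5,1],[0,0,0,0.9,-0.33,0.5,1],[0,0,0,0.9,-0.33,0.5,1],[0,0,0,0.57,-0.23,0.4,1],[0,0,0,0,0,0.3,1],[0,0,0,0,0,0,1]]]'
python3 - <<'E'
from h import *
plan((.5503,.0908,.030),R.from_quat([.94,.3412,0,0]))
a,_=get_image('scene')
cv2.imwrite('pics/s4.png',cv2.resize(a[190:265,310:410],(600,450),interpolation=cv2.INTER_CUBIC))
E
```

```text
time: 11.9
tcp_pos: [0.5502, 0.0899, 0.1081]
eef_rot: [0.941, 0.34, -0.001, -0.0]
wrist_force: [0.8, -0.5, 0.3]
grip_width: 0.0854
grip_force: 0.0
t 11.9 tcp [0.5502 0.0899 0.1081] turn [-0.003  0.007 -0.018] shift [ 0.023 -0.021  2.604] w 0.0854 g 0.0 F [ 0.8 -0.5  0.3]
```

View pics/s4.png

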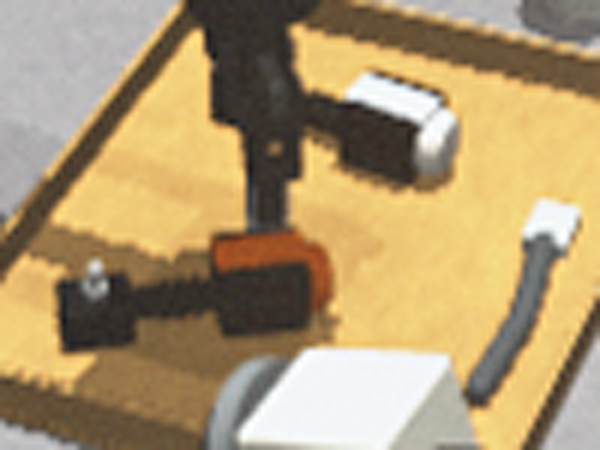

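The fingers line up over the amber housing (crop ~(265,230)), and the clear indicator is well off. I'll descend and grip.

```bash
python3 -m pendant '[[[0,0,0,0,0,0.6,1],[0,0,0,0,0,0.8,1],[0,0,0,0,0,0.7,1],[0,0,0,0,0,0.5,1],[0,0,0,0,0,0,1],[0,0,0,0,0,0,0.7],[0,0,0,0,0,0,0.5],[0,0,0,0,0,0,0.3],[0,0,0,0,0,0,0.3],[0,0,0,0,0,0,0.3]]]'
python3 -m pendant '[[[0,0,0,0,0,0,0.3],[0,0,0,0,0,0,0.3],[0,0,0,0,0,-0.3,0.3],[0,0,0,0,0,-0.6,0.3],[0,0,0,0,0,-0.9,0.3],[0,0,0,0,0,-1,0.3],[0,0,0,0,0,-1,0.3],[0,0,0,0,0,-1,0.3],[0,0,0,0,0,-0.5,0.3],[0,0,0,0,0,0,0.3]]]'
```

```text
time: 13.2
tcp_pos: [0.5512, 0.0904, 0.0317]
eef_rot: [0.941, 0.339, 0.001, 0.0]
wrist_force: [-1.0, 0.6, 6.6]
grip_width: 0.0453
grip_force: 61.9
time: 14.45
tcp_pos: [0.5509, 0.0904, 0.1907]
eef_rot: [0.941, 0.339, 0.001, 0.0]
wrist_force: [0.0, -0.1, -3.1]
grip_width: 0.0453
grip_force: 61.3
```

```bash
cat >> h.py <<'E'
def goal(O,yaw,gap=.1,off=(.044,0,.0047)):
    Rc=R.from_euler('z',yaw,degrees=True)*R.from_euler('y',-.35)
    q=Rc*R.from_matrix(np.diag([1,-1,-1])); tip=np.array(O)-gap*Rc.as_matrix()[:,0]
    return tip-q.apply(off),q
E
python3 -c "
from h import *
p,q=goal((.740,-.2787,.2885),-1.2);print(p);plan(p,q)"
```

```text
[ 0.60314873 -0.27583337  0.24353777]
t 14.45 tcp [0.5509 0.0904 0.1907] turn [-0.712  1.91   4.047] shift [ 2.478 12.168 -0.971] w 0.0453 g 61.3 F [ 0.  -0.1 -3.1]
```

```bash
python3 -m pendant '[[[0,0,0,0,0,-0.6,0.3],[0,0,0,0,0,-0.6,0.3],[-0.142,0.382,0.809,0,0,0,0.3],[-0.142,0.382,0.809,0,0,0,0.3],[-0.142,0.382,0.809,0,0,0,0.3],[-0.142,0.382,0.809,0,0,0,0.3],[-0.142,0.382,0.809,0,0,0,0.3],[0,0,0,0,0,0,0.3]]]'
python3 -m pendant '[[[0,0,0,0,0.5,0,0.3],[0,0,0,0,0.9,0,0.3],[0,0,0,0,1,0,0.3],[0,0,0,0,1,0,0.3],[0,0,0,0,1,0,0.3],[0,0,0,0,1,0,0.3],[0,0,0,0,1,0,0.3],[0,0,0,0,1,0,0.3],[0,0,0,0,1,0,0.3],[0,0,0,0,1,0,0.3]]]'
python3 -m pendant '[[[0,0,0,0.3,1,0,0.3],[0,0,0,0.4,0.9,0,0.3],[0,0,0,0.3,0.5,0,0.3],[0,0,0,0,0.3,0,0.3],[0,0,0,0,0,0,0.3],[0,0,0,0,0,0,0.3]]]'
python3 -c "
from h import *
p,q=goal((.740,-.2787,.2885),-1.2);plan(p,q)"
```

```text
time: 15.45
tcp_pos: [0.5501, 0.0907, 0.2264]
eef_rot: [0.985, -0.01, 0.173, 0.002]
wrist_force: [0.0, -0.1, -2.8]
grip_width: 0.0456
grip_force: 61.4
time: 16.7
tcp_pos: [0.5447, -0.1937, 0.2258]
eef_rot: [0.985, -0.009, 0.173, 0.002]
wrist_force: [0.2, -1.2, -2.1]
grip_width: 0.0457
grip_force: 61.5
time: 17.45
tcp_pos: [0.5712, -0.2724, 0.2358]
eef_rot: [0.985, -0.01, 0.173, 0.002]
wrist_force: [-0.0, -0.5, -3.1]
grip_width: 0.0452
grip_force: 61.5
t 17.45 tcp [ 0.5712 -0.2724  0.2358] turn [-0.004  0.011  0.006] shift [1.09  0.092 0.125] w 0.0452 g 61.5 F [-0.  -0.5 -3.1]
```

Now move in to about 1 cm short and look from both cameras.

```bash
python3 -m pendant '[[[0,0,0,0.4,0.05,0.06,0.3],[0,0,0,0.4,0.05,0.06,0.3],[0,0,0,0,0,0,0.3],[0,0,0,0,0,0,0.3]]]'
python3 - <<'E'
from h import *
p,q=goal((.740,-.2787,.2885),-1.2);plan(p,q)
s=sense();r=R.from_quat(s['eef_rot'])
def pr(n,p):
    f,cx,cy,V=cam(n);p=V@np.r_[p,1];return np.array([f*p[0]/p[2]+cx,f*p[1]/p[2]+cy]).round(1)
for nm,o in(('tip',(.044,0,.0047)),('lens root top',(.028,0,-.015)),('strip rear',(-.022,0,-.0173))):
    P=s['tcp_pos']+r.apply(o);print(nm,P.round(4),pr('top',P),pr('scene',P))
for nm,o in (('O',(0,0,0)),('tubetop',(0,0,.022)),('ringtop',(.01,0,.036))):
    P=np.array((.740,-.2787,.2885))+(R.from_euler('z',-1.2,degrees=True)*R.from_euler('y',-.35)).apply(o);print(nm,P.round(4),pr('top',P),pr('scene',P))
out=[]
for n in('scene','top'):
    im,d=get_image(n);np.savez(n+'3.npz',im=im,d=d)
S=np.load('scene3.npz')['im'];T=np.load('top3.npz')['im']
A=cv2.resize(S[235:310,285:405],(800,500),interpolation=cv2.INTER_CUBIC)
cv2.imwrite('pics/s5.png',A);cv2.imwrite('pics/s6.png',cv2.resize(T[95:165,375:445],(560,560),interpolation=cv2.INTER_CUBIC))
E
```

```text
time: 17.95
tcp_pos: [0.5952, -0.2764, 0.2404]
eef_rot: [0.985, -0.01, 0.173, 0.002]
wrist_force: [-0.8, 0.1, -2.0]
grip_width: 0.0452
grip_force: 61.5
t 17.95 tcp [ 0.5952 -0.2764  0.2404] turn [-0.004  0.013  0.003] shift [ 0.285 -0.025 -0.008] w 0.0452 g 61.5 F [-0.8  0.1 -2. ]
tip [ 0.6381 -0.2773  0.251 ] [411.5 164.4] [312.7 261. ]
lens root top [ 0.6164 -0.2768  0.264 ] [412.3 169.8] [305. 254.]
strip rear [ 0.5686 -0.2759  0.2492] [411.7 184.4] [289.2 252.1]
O [ 0.74   -0.2787  0.2885] [413.  132.5] [349.6 263.7]
tubetop [ 0.7325 -0.2785  0.3092] [414.2 133. ] [346.8 255.9]
ringtop [ 0.7371 -0.2786  0.3257] [415.2 130.2] [348.6 251. ]
```

View pics/s5.png

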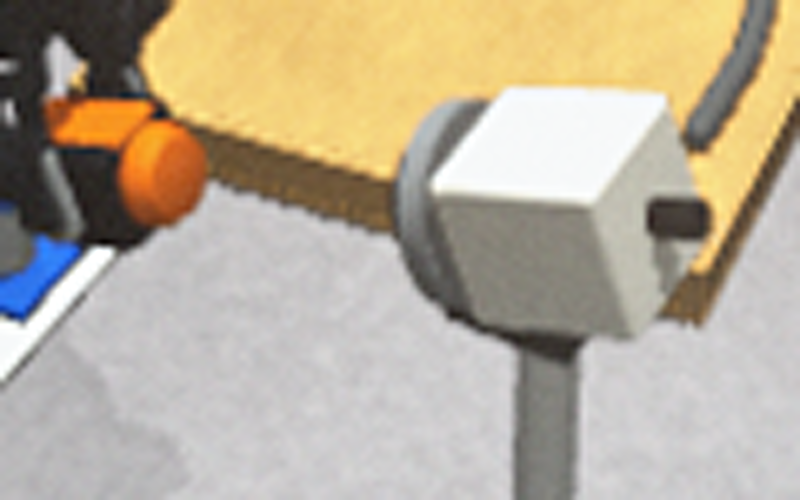

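View pics/s6.png

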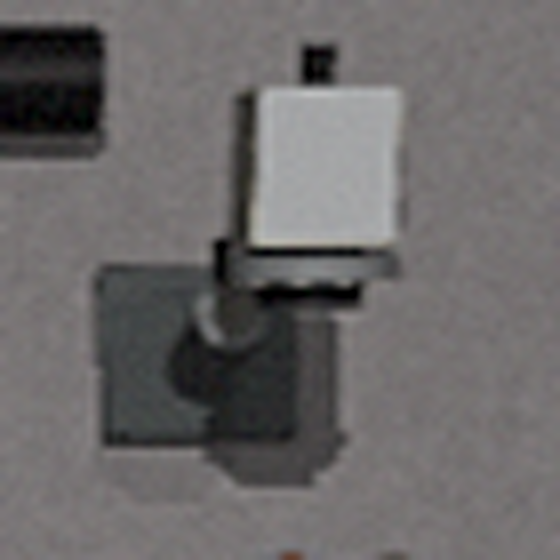

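The dome is at scene px ~(309,261) and the camera ring's left edge at ~(344.7,265). In the top view the tube's front edge is at ~(414,132.5), and the lens tip just shows at (411,164). Next I'll compare predicted and observed outlines numerically.

Run:
```python
from h import *
s=sense();r=R.from_quat(s['eef_rot'])
def pr(n,P):
    f,cx,cy,V=cam(n);P=P@V[:3,:3].T+V[:3,3];return np.c_[f*P[:,0]/P[:,2]+cx,f*P[:,1]/P[:,2]+cy]
t=np.linspace(0,2*np.pi,73);a,ph=np.meshgrid(np.linspace(0,np.pi/2,20),t)
D=np.c_[(.050+.016*np.sin(a)).ravel(),(.0195*np.cos(a)*np.cos(ph)).ravel(),(.022+.0195*np.cos(a)*np.sin(ph)).ravel()]
L=D-[.022,0,.0267];L=L*[1,-1,-1];W=s['tcp_pos']+r.apply(L)
for n in('scene','top'):
    z=np.load(n+'3.npz');h=cv2.cvtColor(z['im'],cv2.COLOR_BGR2HSV).astype(int)
    q=pr(n,W);lo,hi=q.min(0),q.max(0);print(n,'dome pred',lo.round(1),hi.round(1))
    m=((h[...,0]<18)&(h[...,1]>190)&(h[...,2]>70));k=np.zeros_like(m);x0,y0=(lo-6).astype(int);x1,y1=(hi+7).astype(int);k[y0:y1,x0:x1]=1
    w=np.argwhere(m&k)[:,::-1];print('obs',len(w),w.min(0)-.0,w.max(0)+1.)
    for v in range(y0,y1): print(v,''.join('#' if m[v,u] else '.' for u in range(x0,x1)),x0)
    C=cloud(n,z['d']);P=C[m&k];
    Q=np.median(P,0);print('med',Q, P.max(0))
Rc=R.from_euler('z',-1.2,degrees=True)*R.from_euler('y',-.35)
for dx in(.0,.01,.015,.02):
    q=pr('scene',np.array((.74,-.2787,.2885))+Rc.apply(np.c_[0*t+dx,.036*np.cos(t),.036*np.sin(t)]))
    print('ring',dx,q.min(0).round(1),q.max(0).round(1),'left at',q[q[:,0].argmin()].round(1),'bottom',q[q[:,1].argmax()].round(1),'top',q[q[:,1].argmin()].round(1))
im=np.load('scene3.npz')['im']
g=cv2.cvtColor(im,cv2.COLOR_BGR2GRAY)
for v in range(246,290,2):print(v,g[v,340:370])
```

```text
scene dome pred [302.3 252.5] [314.6 268.6]
obs 212 [296. 250.] [316. 268.]
246 ......................... 296
247 ......................... 296
248 ......................... 296
249 ......................... 296
250 ###########.............. 296
251 ############............. 296
252 ############............. 296
253 ################......... 296
254 ############.####........ 296
255 ###########...####....... 296
256 ###########..######...... 296
257 ........###.#######...... 296
258 .......####.#######...... 296
259 .......#############..... 296
260 .......#############..... 296
261 .......############...... 296
262 .......############...... 296
263 .......############...... 296
264 ........##########....... 296
265 ........##########....... 296
266 ..........#.#####........ 296
267 ...........####.......... 296
268 ......................... 296
269 ......................... 296
270 ......................... 296
271 ......................... 296
272 ......................... 296
273 ......................... 296
274 ......................... 296
med [ 0.62742717 -0.28307145  0.261580
[... 3293 characters left out ...]
 97 131 129 131
 129 127 133 132 129 130 130 129 130 134 133 131]
280 [199 207 208 208 204 202 203 204 198 163 127  85  76  78  82 102 131 126
 131 130 132 135 128 130 126 131 134 135 131 130]
282 [208 210 202 198 198 200 204 203 204 203 203 173  65  41  49  60 110 135
 132 131 130 133 130 131 133 129 133 134 132 130]
284 [198 198 202 205 208 208 206 202 203 203 210 203 209 205 190 156 101  54
  62  65  78  87  99  98  91  96 104 105 111 113]
286 [207 206 204 205 208 207 208 202 206 202 200 204 209 203 203 207 209 209
 203 185 159 108  54  47  48  52  49  52  50  52]
288 [198 202 201 203 203 205 205 204 204 205 204 205 201 206 207 210 204 207
 210 208 207 202 165 106 109  98  79  62  57  49]
```

```bash
python3 -c "
from h import *
p,q=goal((.739,-.2785,.2865),-1.2,off=(.045,0,.0047));plan(p,q)"
```

```text
t 18.05 tcp [ 0.595  -0.2765  0.2405] turn [-0.002  0.012  0.001] shift [ 0.202 -0.034  0.05 ] w 0.0454 g 61.5 F [-0.2 -0.4 -2.1]
```

```bash
python3 -m pendant '[[[0,0.012,0,0.1,-0.02,0.025,0.3],[0,0,0,0.1,-0.015,0.025,0.3],[0,0,0,0,0,0,0.3],[0,0,0,0,0,0,0.3],[0,0,0,0,0,0,0.3],[0,0,0,0,0,0,0.3]]]'
python3 - <<'E'
from h import *
p,q=goal((.739,-.2785,.2865),-1.2,off=(.045,0,.0047));plan(p,q)
s=sense();r=R.from_quat(s['eef_rot'])
def pr(n,P):
    f,cx,cy,V=cam(n);P=P@V[:3,:3].T+V[:3,3];return np.c_[f*P[:,0]/P[:,2]+cx,f*P[:,1]/P[:,2]+cy]
B=np.array([[50,-23,44],[50,23,44],[0,23,44],[0,-23,44],[50,-23,0],[0,-23,0],[66,0,22],[-85,-18,0],[-45,-18,0],[-85,-18,26],[-45,-18,26],[-85,18,26]])/1000
W=s['tcp_pos']+r.apply((B-[.021,0,.0267])*[1,-1,-1])
im,_=get_image('scene');x0,y0,k=258,235,7
A=cv2.resize(im[y0:y0+80,x0:x0+110],None,fx=k,fy=k,interpolation=cv2.INTER_CUBIC)
q2=((pr('scene',W)-[x0,y0]+.5)*k).round().astype(int)
for p in q2:cv2.drawMarker(A,tuple(map(int,p)),(255,0,255),cv2.MARKER_CROSS,9,1)
t=np.linspace(0,6.28,40);Rc=R.from_euler('z',-1.2,degrees=True)*R.from_euler('y',-.35)
for p in ((pr('scene',np.array((.739,-.2785,.2865))+Rc.apply(np.c_[0*t+.011,.036*np.cos(t),.036*np.sin(t)]))-[x0,y0]+.5)*k):cv2.circle(A,tuple(map(int,p)),1,(255,0,255),-1)
cv2.imwrite('pics/s7.png',A);print(q2.tolist())
E
```

```text
time: 18.8
tcp_pos: [0.6013, -0.2757, 0.2413]
eef_rot: [0.985, -0.01, 0.174, 0.002]
wrist_force: [-0.0, -0.2, -2.5]
grip_width: 0.0458
grip_force: 61.5
t 18.8 tcp [ 0.6013 -0.2757  0.2413] turn [-0.002 -0.001  0.001] shift [-0.003 -0.002  0.003] w 0.0458 g 61.5 F [-0.  -0.2 -2.5]
[[311, 172], [384, 95], [276, 89], [202, 163], [353, 276], [244, 265], [405, 188], [79, 239], [159, 247], [54, 182], [134, 189], [112, 125]]
```

View pics/s7.png

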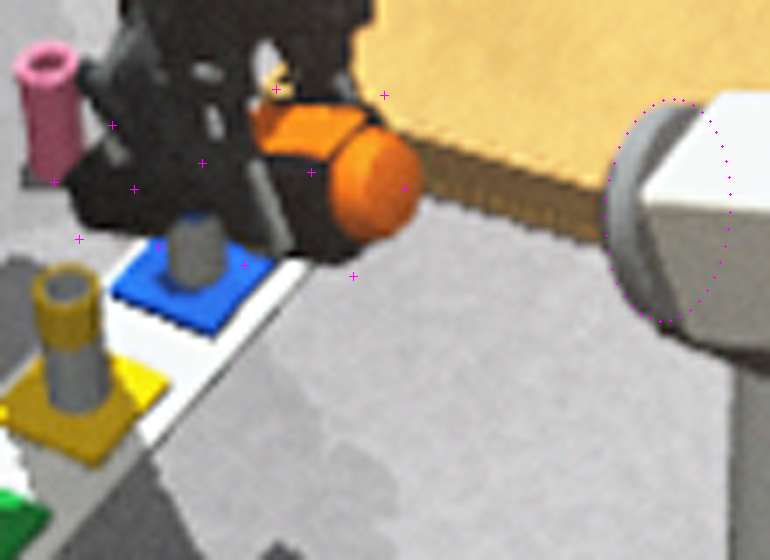

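The dome is at crop ~(380,182) and the predicted ring fits the camera ring within ~0.7 px. The indicator sits about 3 mm high and 1 mm too close relative to the ring, so I'll trim that, settle and hand in.

```bash
python3 -m pendant '[[[0,0,0,-0.065,0,0.08,0.3],[0,0,0,0,0,0,0.3],[0,0,0,0,0,0,0.3],[0,0,0,0,0,0,0.3],[0,0,0,0,0,0,0.3],[0,0,0,0,0,0,0.3]]]'
python3 -c "
from workcell import sense,job_done
print(abs(sense()['joint_velocities']).max(),sense()['tcp_pos']);print(job_done())"
```

```text
time: 19.6
tcp_pos: [0.6003, -0.2756, 0.2384]
eef_rot: [0.985, -0.01, 0.174, 0.002]
wrist_force: [0.6, -0.6, -2.6]
grip_width: 0.045
grip_force: 61.5
0.0011819406525122073 [ 0.6003097  -0.27564043  0.23839707]
the job is handed in; nothing more can be done
None
```

I put the blue socket back on its blue station, let go of it, and handed in with the amber indicator held steady in front of the inspection camera at 19.6 s; the alignment is measured from the images, good to roughly 2–4 mm, and `job_done()` gave no verdict.

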